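# Load the bottom battery pack from a gravity magazine into the test fixture

## Robot

A 6-joint arm with a two-finger parallel gripper is mounted at the origin on a cart in front of the work surface, level with it; the furniture and walls round the work are solid. World frame = base frame: x ahead of the robot, y to its left, z up, the work surface at z = 0. Lengths are in m, angles in rad, forces in N, time in s.
With the tool pointing down it reaches from about 0.25 to 0.725 m from the base axis. Payload 4 kg.
Tool frame: the origin (TCP) lies midway between the tips of the shut fingers; the grasp point (between the pads) lies 19 mm behind it; z points along the fingers, y is the line along which they close (so a half turn about z gives the same grasp; the last joint's range is limited). The gripper opens to 85 mm and grips with 20 to 120 N. Pads are 22 mm wide; open, the fingers measure 114 mm over their backs; the gripper's body (76 mm by 85 mm) begins 54 mm behind the grasp point. The pads swing forward as they close: fully open they stand 13 mm farther back than shut.
Start: joints at [1.342, 0.241, 0.005, 1.335, 0, 1.571], TCP at [0.113, 0.487, 0.231] pointing down, gripper open.
Joint ranges: [-2.72, 2.72], [-1.05, 1.87], [-1.09, 1.28], [-1.99, 2.15], [-1.42, 1.44], [-3.14, 3.14]. Speed limits (rad/s): [2.79, 2.79, 3.14, 3.14, 3.14, 3.14].

## Interface

Orientations are given as a unit quaternion [x, y, z, w].
In Python, from workcell import status, camera, get_calibration, ticket gives the robot as it stands.
- The arm moves only by the shell command python3 -m creep 'ROWS' [OPENING]. ROWS is JSON, a list of rows, each a list of 6 numbers: the shift along the world's x, y, z in cm, then the turn, a rotation vector about the world's x, y, z in degrees. A call has 1 to 8 rows; each row shifts and turns the commanded pose from where the row before left it; what a row does not reach is not made up. A row lasts 1/10 s, in which the tool goes at most 50 mm and 8.59 degrees, less where a joint would pass 70% of its speed; a pose out of reach is approached as far as the arm can. A call is refused whole if a number of a shift passes 5 or a number of a turn 8.59, either way. A call with a gripper value outside its range is refused whole. OPENING is the opening, from -1 (shut) to 1 (fully open), so that 0 is half open, set as the call begins (- or left out, the last holds). The fingers move at their own pace and stop on an object; the grip force is fixed at half the most. Time passes only in rows, so rows that do not move let the fingers close. It gives the time, the measured TCP pose, the force, the opening and the grip force at its end, in the units of the state.
- status.get_obs(): the state, without advancing time (a new reading comes with each control period).
- camera(name): name is "scene" or "top"; returns the picture (384x512x3 uint8, red, green, blue); there is no depth.
- get_calibration(name): a dict with "fx", "fy", "cx", "cy" (pixels), "rvec" (rotation vector, rad) and "tvec" (3), from world to camera coordinates, as OpenCV has them. Camera axes: x right, y down, z forward; pixel columns grow to the right and rows downward; lengths in m; the calibration is good to about 2 mm. A picture is of the moment at which its call begins. get_calibration takes no time and is no camera call.
- ticket.job_done(): hands the job in; it is judged then, once.
The state is a dict: "clock": time; "joint_pos": joint angles; "joint_vel": joint speeds; "tau": joint torques, N m; "eef_pos": TCP position; "tool_rot": TCP orientation; "ft_force": force on the tool from outside, world axes, zero at the start; "ft_torque": the same for the moment, N m; "grip_width": finger opening in m; "grasp_force": force on a finger pad.
Only numpy, scipy, OpenCV 4.12 (cv2) and the standard library are available. Lean on these libraries where they do the work, as an engineer would, in place of code of your own. Each camera call takes 0.05 s, during which the arm holds its last target. There are 200 camera calls.

## Task

Take the bottom battery pack out of the front of the gravity magazine, drawing it out level so that the packs above stay in the magazine and just drop down. Lay it flat in the blue test fixture, between the two black side rails and with its gold end towards the red contact block, let go, then slide the red block up to the pack until its contacts press on the gold end and the pack is against the rear stop. Leave the tin, the pliers and the opened phone where they are.

Things in the scene. Friction and masses are not known exactly. Their poses are not given: they have to be found in the camera images.
- magazine: fixed battery magazine: grey foot, black bed, four aluminium corner angles, 74 mm high. Origin: centre of its underside, on the bench; -x points out of its front, z up. Packs lie flat on its bed 20 mm above the origin, lengthwise along x, in a space from x = -48 to +48 mm and y = -24.5 to +24.5 mm. See point magazine_mouth for the front
- pack_1_center (a point): centre of the bottom battery pack (the one to take): flat black pack 91 x 45 x 10 mm, 60 g, with a gold strip at one end; its -y axis points along its length to the gold end, +z up. At the start the gold end sticks out of the magazine's front
- pack_1_gold (a point): middle of the gold end face of the bottom pack, 45.5 mm from its centre along the length
- pack_2_center (a point): centre of the second pack, same size, lying above the bottom one; must stay in the magazine
- pack_3_center (a point): centre of the third pack; must stay in the magazine
- pack_4_center (a point): centre of the top pack; must stay in the magazine
- fixture: fixed blue test fixture, plate 170 x 90 x 8 mm. Origin: on the bench below the pack's place; +x points to the rear stop, away from the red block; z up. Bed 8 mm up. Two black side rails at x = +18 to +45 mm, 51 mm apart (3 mm free each side of a pack), flared at the top, 22 mm high; rear stop face at x = +48 mm, 18 mm high. Ahead of x = +18 mm the sides are open for fingers
- fixture_bed (a point): point on the fixture's bed (8 mm above the bench) above which the pack's centre lies when the pack is against the rear stop; axes as the fixture
- block_grip (a point): middle of the upright grip of the red contact block at the fixture's front: 12 mm (fixture x) by 16 mm (fixture y), from 22.5 to 47.5 mm above the bench, this point at 36.5 mm. The brass contacts are 14 mm further along the fixture's +x, at pack height
- contact_block (a joint): how far the red block is slid towards the pack (along the fixture's +x), m: 0 fully back to 0.036 at the end of the track; its contacts meet a pack that lies against the rear stop at 0.032. Moves at about 1.5 N and stays where left
- tip_tin: pale grey round tin of brass wool, 56 mm wide, 32 mm high; bystander, origin under its centre
- flush_cutters: blue-handled pliers, 138 mm long, 11 mm high, lying on the bench; bystander
- phone_2: opened phone with green board, 138 x 68 x 10 mm; bystander
- magazine_mouth (a point): middle of the magazine's front opening, at x = -51 mm, 27.5 mm up. The front angles (3 mm thick) end 15 mm above the bed: one 10 mm pack passes under them, the next is held back. The bottom pack sticks out 35 mm from here on a tongue 24 mm wide, its long sides free to grip. Only friction holds it; drawn 57 mm further out it is clear, until then lifting jams it
- stereo_microscope: fixed microscope about 0.4 m tall on the left of the bench, not used in this job; origin under the middle of its foot, which covers about 0.13 m around it. Keep the arm clear of it

How it is judged:
On the way, in this order (a step that is already met when the one before it is completed fails the run):
1. the bottom pack is drawn clear of the magazine's front (x of pack_1_center in the frame of magazine below -0.096 m), for 0.1 s.
2. the pack lies in the fixture's bed between the side rails, gold end towards the red block, released (x of pack_1_center in the frame of fixture above -0.015 m and y of pack_1_center in the frame of fixture between -0.008 and 0.008 m and z of pack_1_center in the frame of fixture below 0.016 m and x of pack_1_gold in the frame of fixture below -0.03 m and contact force between pack_1 and the fingers below 0.1 N), for 0.2 s.
At the end, for the whole second after the job is handed in: Bottom pack flat in the fixture against the rear stop (centre x -2 to +6 mm, y within 7 mm, tilt < 0.06), gold end to the red block, block joint > 0.029. Other three packs at rest and flat in the magazine, centres within 8 mm of its middle, one place lower. Released, at rest (value of joint contact_block above 0.029 m and x of pack_1_center in the frame of fixture between -0.002 and 0.006 m and y of pack_1_center in the frame of fixture between -0.007 and 0.007 m and z of pack_1_center in the frame of fixture between 0.01 and 0.0155 m and angle between pack_1_center's own z axis and vertical below 0.06 rad and x of pack_1_gold in the frame of fixture below -0.03 m and linear speed of each of pack_1, pack_2, pack_3, pack_4 below 0.01 m/s and x of pack_2_center in the frame of magazine between -0.008 and 0.008 m and y of pack_2_center in the frame of magazine between -0.008 and 0.008 m and angle between each of pack_2_center, pack_3_center, pack_4_center's own z axis and vertical below 0.08 rad and x of pack_3_center in the frame of magazine between -0.008 and 0.008 m and y of pack_3_center in the frame of magazine between -0.008 and 0.008 m and x of pack_4_center in the frame of magazine between -0.008 and 0.008 m and y of pack_4_center in the frame of magazine between -0.008 and 0.008 m and height (world z) of pack_4_center below 0.052 m); the robot touches nothing.
It fails at once if a pack above the bottom one is taken out of its place (moved more than 30 mm) (distance of any of pack_2_center, pack_3_center, pack_4_center from where it was at the start of the episode above 0.03 m).
It fails at once if the tin, the pliers or the opened phone is moved more than 30 mm (distance of any of tip_tin, flush_cutters, phone_2 from where it was at the start of the episode above 0.03 m).
It also fails if it takes over 69 s, if anything falls off the work surface, if the arm or the gripper's body presses on something with over 40 N, if the wrist force passes 120 N, or if a joint passes its speed limit or range.

## Working session

There is one attempt and no reset: what is moved stays moved. The work goes in short steps, Python scripts to look and compute and a shell command to move; the robot and the scene stay as the last step left them, time stands still between calls to the robot, and variables do not carry over. Pictures are saved under pics/ and viewed, at most 10 in all, crops included, and the job is handed in when it is done.

```bash
mkdir -p pics; ls; python3 - <<'E'
from workcell import status, camera, get_calibration
import cv2
for n in("scene","top"):
    im=camera(n); cv2.imwrite(f"pics/{n}0.png",cv2.resize(im[:,:,::-1],(800,600),interpolation=cv2.INTER_CUBIC)); cv2.imwrite(f"{n}0_raw.png",im[:,:,::-1])
    print(n,get_calibration(n))
o=status.get_obs(); print(o["eef_pos"],o["tool_rot"],o["grip_width"],o["clock"])
E
```

```text
pics
scene {'fx': 487.77670589886816, 'fy': 487.77670589886816, 'cx': 256.1680801543824, 'cy': 192.51462192350834, 'rvec': array([ 1.81301385, -1.08327515,  0.63648493]), 'tvec': array([-0.27513   ,  0.26747588,  0.88954874])}
top {'fx': 413.0004949695159, 'fy': 413.0004949695159, 'cx': 258.5118042248425, 'cy': 189.5580458304661, 'rvec': array([ 2.14036139, -2.16079718,  0.17402629]), 'tvec': array([-0.00901525,  0.53689353,  1.20254362])}
[0.11329005 0.48639702 0.23047956] [ 1.14169270e-01  9.93460832e-01 -9.71171610e-04 -1.01555648e-04] 0.08519826905821878 0.1
```

View pics/scene0.png

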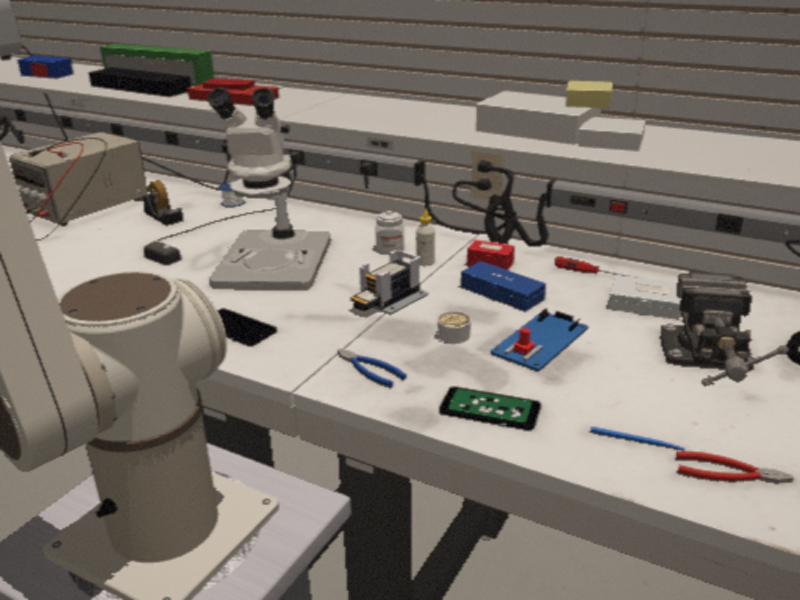

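View pics/top0.png

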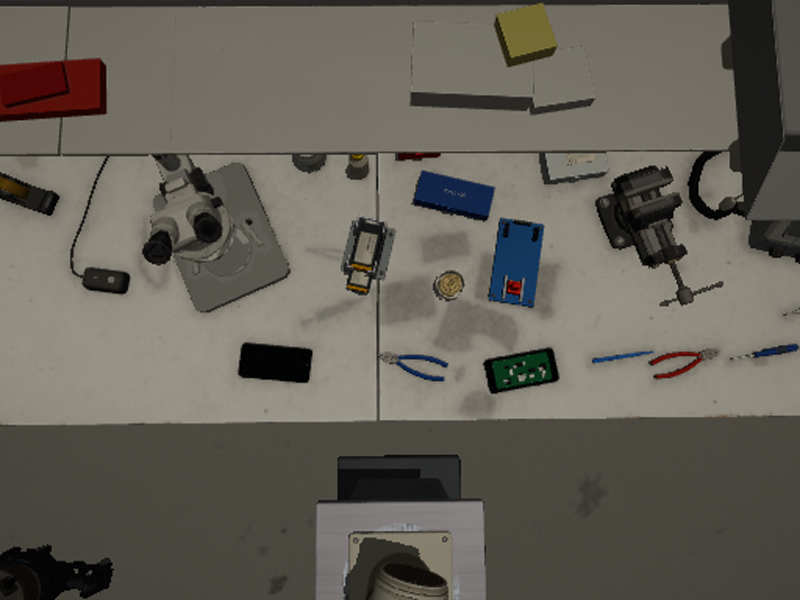

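The scene view shows the magazine at about (390,280) and the fixture at (540,340), with the red grip at (523,340). The top view shows the magazine at (367,255), its front facing down-left, and the fixture at (515,262) with the red block at (514,288).

```bash
cat > h.py <<'E'
import numpy as np, cv2
from workcell import get_calibration
def cam(n):
    c=get_calibration(n); R=cv2.Rodrigues(c["rvec"])[0]; t=c["tvec"].ravel()
    return np.array([[c["fx"],0,c["cx"]],[0,c["fy"],c["cy"]],[0,0,1]]),R,t
def ray(n,px,z):
    K,R,t=cam(n); px=np.atleast_2d(px).astype(float)
    d=(np.linalg.inv(K)@np.c_[px,np.ones(len(px))].T).T@R; o=-R.T@t
    return o+d*((z-o[2])/d[:,2])[:,None]
def proj(n,P):
    K,R,t=cam(n); p=np.atleast_2d(P)@R.T+t; p=p@K.T; return p[:,:2]/p[:,2:]
def crop(im,x0,y0,x1,y1,s,fn):
    cv2.imwrite(fn,cv2.resize(im[y0:y1,x0:x1],None,fx=s,fy=s,interpolation=cv2.INTER_CUBIC))
E
python3 - <<'E'
from h import *
t=cv2.imread("top0_raw.png"); s=cv2.imread("scene0_raw.png")
a=cv2.resize(t[130:205,205:265],None,fx=6.5,fy=6.5,interpolation=cv2.INTER_CUBIC)
b=cv2.resize(s[155:205,220:280],None,fx=6.5,fy=6.5,interpolation=cv2.INTER_CUBIC)
out=np.zeros((490,800,3),np.uint8); out[:a.shape[0],:390]=a[:490]; out[:b.shape[0],400:790]=b; cv2.imwrite("pics/mag.png",out)
hsv=cv2.cvtColor(t,cv2.COLOR_BGR2HSV)
m=cv2.inRange(hsv,(100,120,50),(125,255,255)); m[:,:305]=0; m[:,355:]=0; m[:138]=0;m[200:]=0
cs,_=cv2.findContours(m,cv2.RETR_EXTERNAL,cv2.CHAIN_APPROX_NONE); pts=np.vstack([c for c in cs if len(c)>15])[:,0]
w=ray("top",pts,.008)[:,:2].astype(np.float32); r=cv2.minAreaRect(w); print("fixture",r, cv2.boxPoints(r))
m=cv2.inRange(hsv,(0,150,80),(8,255,255))|cv2.inRange(hsv,(172,150,80),(180,255,255)); m[:,:305]=0;m[:,355:]=0;m[:160]=0;m[205:]=0
p=np.argwhere(m)[:,::-1]; print("red",p.min(0),p.max(0),p.mean(0),ray("top",p.mean(0),.0475))
hs=cv2.cvtColor(s,cv2.COLOR_BGR2HSV)
m=cv2.inRange(hs,(0,150,60),(8,255,255))|cv2.inRange(hs,(172,150,60),(180,255,255)); q=np.argwhere(m)[:,::-1]; q=q[(q[:,0]>320)&(q[:,0]<350)&(q[:,1]>200)&(q[:,1]<235)]
print("red scene",q.min(0),q.max(0))
print("scene check top grip proj",proj("scene",ray("top",p.mean(0),.0475)))
E
```

```text
fixture ((0.6100470423698425, -0.23892319202423096), (0.08897066116333008, 0.1680862307548523), 80.36028289794922) [[ 0.5197414  -0.2687072 ]
 [ 0.68545437 -0.2968536 ]
 [ 0.70035267 -0.2091392 ]
 [ 0.5346397  -0.18099278]]
red [325 180] [333 187] [329.20930233 183.30232558] [[ 0.55283    -0.22653239  0.0475    ]]
red scene [329 210] [341 226]
scene check top grip proj [[333.39554148 211.08940339]]
```

View pics/mag.png

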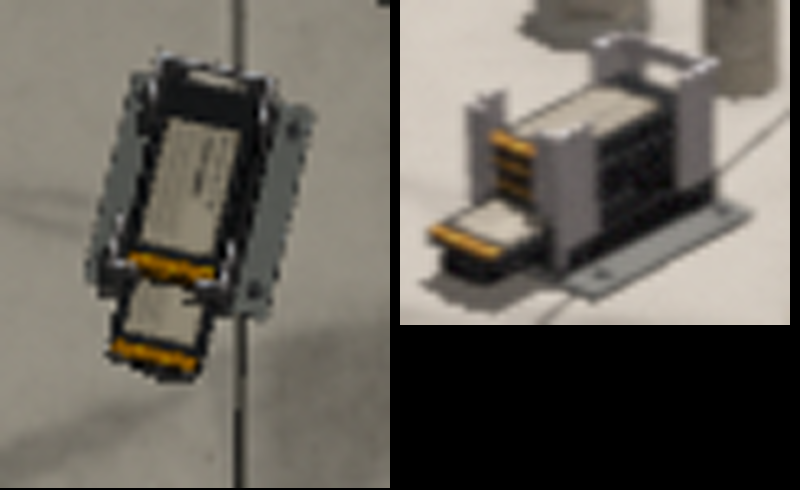

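The crop shows, in the top view, pack 4's label and gold strip (172,268), and pack 1's gold end sticking out at crop (155,357). The fixture's minimum-area rectangle is 168 x 89 mm, which agrees with the given size.

```bash
python3 - <<'E'
from h import *
t=cv2.imread("top0_raw.png"); s=cv2.imread("scene0_raw.png")
S=8
c=cv2.resize(t[130:205,205:265],None,fx=S,fy=S,interpolation=cv2.INTER_CUBIC)
hsv=cv2.cvtColor(c,cv2.COLOR_BGR2HSV)
raw=lambda p:(np.asarray(p,float)+.5)/S-.5+[205,130]
g=cv2.inRange(hsv,(10,140,70),(30,255,255))
for k in cv2.findContours(g,cv2.RETR_EXTERNAL,cv2.CHAIN_APPROX_NONE)[0]:
    if len(k)<40: continue
    y=k[:,0,1].mean()
    z=.03 if y>390 else .06
    r=cv2.minAreaRect(ray("top",raw(k[:,0]),z)[:,:2].astype(np.float32)); print("gold",z,raw(k[:,0]).mean(0),r)
v=cv2.inRange(cv2.cvtColor(c,cv2.COLOR_BGR2GRAY),85,255)
lab=cv2.connectedComponents(v)[1]
for (x,y),z in (((185,190),.06),((155,310),.03)):
    x=int(x*S/6.5);y=int(y*S/6.5)
    l=lab[y,x]; k=np.argwhere(lab==l)[:,::-1]
    r=cv2.minAreaRect(ray("top",raw(k),z)[:,:2].astype(np.float32)); print("label",z,l,len(k),r)
# dark pack1 nose outline
a=cv2.resize(t[135:200,305:355],None,fx=8,fy=8,interpolation=cv2.INTER_CUBIC)
b=cv2.resize(s[190:240,310:380],None,fx=5.7,fy=5.7,interpolation=cv2.INTER_CUBIC)
out=np.zeros((520,800,3),np.uint8); out[:a.shape[0],:400]=a; out[:b.shape[0],400:400+b.shape[1]]=b[:,:400]; cv2.imwrite("pics/fix.png",out)
E
```

```text
gold 0.03 [228.22488839 184.14899554] ((0.5556123852729797, 0.07789713144302368), (0.04021342471241951, 0.008351113647222519), 76.2649917602539)
gold 0.06 [230.90460526 170.53179825] ((0.5909798741340637, 0.0684451162815094), (0.04058951139450073, 0.009488667361438274), 77.52143096923828)
label 0.06 6 13071 ((0.628973662853241, 0.059451453387737274), (0.033669330179691315, 0.05965634062886238), 76.50585174560547)
label 0.03 14 5061 ((0.5762153267860413, 0.07238961011171341), (0.033988576382398605, 0.025632008910179138), 76.92879486083984)
```

View pics/fix.png

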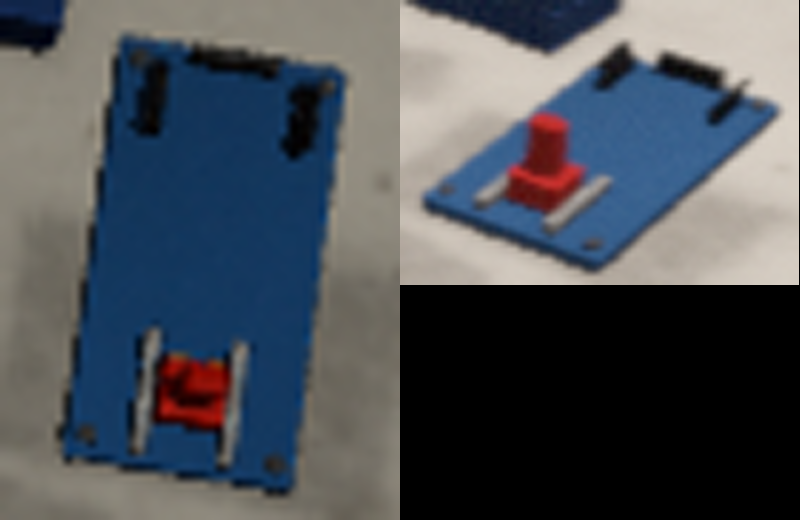

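The fixture crop shows the rear stop at (237,60), the rails at (150,98) and (302,120), and the red block at (190,390). The magazine yaw is about -13.3°, and the tool is already aligned with it to within 0.3°. I'll move above the protruding end of the pack.

```bash
python3 -m creep '[[2.5,-4,0,0,0,0],[2.5,-4,0,0,0,0],[2.5,-4,0,0,0,0],[2.5,-4,0,0,0,0],[2.5,-4,0,0,0,0],[2.5,-4,0,0,0,0],[2.5,-4,0,0,0,0],[2.5,-4,0,0,0,0]]' 0.4
python3 -m creep '[[4,-1.5,-1,0,0,0],[4,-1.5,-1,0,0,0],[4,-1.5,-2,0,0,0],[4,-1.5,-2,0,0,0],[4,-1.5,-2,0,0,0],[4,-1.5,-2,0,0,0],[0,0,0,0,0,0],[0,0,0,0,0,0]]'
python3 - <<'E'
from h import *
raw=lambda p:(np.asarray(p,float)+.5)/8-.5+[305,135]
print("stop face top z18",ray("top",raw([235,73]),.018))
print("rails top",ray("top",raw([[150,98],[302,120]]),.022))
print("rail front ends",ray("top",raw([[150,135],[297,157]]),.022))
print("grip top",ray("top",raw([[182,382]]),.0475),"brass front of block",ray("top",raw([[197,357]]),.013))
E
```

```text
clock: 0.9
eef_pos: [0.3137, 0.1652, 0.2312]
tool_rot: [0.114, 0.993, 0.0, 0.0]
ft_force: [1.2, 0.9, 0.7]
grip_width: 0.0597
grasp_force: 0.0
clock: 1.7
eef_pos: [0.5525, 0.0763, 0.129]
tool_rot: [0.115, 0.993, -0.001, -0.002]
ft_force: [-0.4, -1.1, -0.0]
grip_width: 0.0596
grasp_force: 0.0
stop face top z18 [[ 0.68278224 -0.25135855  0.018     ]]
rails top [[ 0.67198536 -0.21708306  0.022     ]
 [ 0.66279276 -0.27591045  0.022     ]]
rail front ends [[ 0.65725911 -0.21658729  0.022     ]
 [ 0.6481026  -0.27337236  0.022     ]]
grip top [[ 0.55589018 -0.22092927  0.0475    ]] brass front of block [[ 0.57135439 -0.23342106  0.013     ]]
```

```bash
python3 -m creep '[[1.1,-0.1,-2,0,0,0],[0,0,-3,0,0,0],[0,0,-3,0,0,0],[0,0,0,0,0,0],[0,0,0,0,0,0]]'
cat > look.py <<'E'
import sys
from h import *
from workcell import camera
a=sys.argv; out=np.zeros((500,800,3),np.uint8)
for i,n in enumerate(("scene","top")):
    x,y,w=map(int,a[2+3*i:5+3*i]); im=camera(n)[:,:,::-1]; cv2.imwrite(a[1]+n+"_raw.png",im)
    c=cv2.resize(im[y:y+w*5//4,x:x+w],(395,495),interpolation=cv2.INTER_CUBIC); out[:495,i*400:i*400+395]=c
cv2.imwrite(f"pics/{a[1]}.png",out)
E
python3 look.py n1 215 135 65 200 125 65
```

```text
clock: 2.2
eef_pos: [0.5637, 0.0766, 0.0526]
tool_rot: [0.114, 0.994, 0.0, 0.0]
ft_force: [0.1, -0.5, 0.5]
grip_width: 0.0599
grasp_force: 0.0
```

View pics/n1.png

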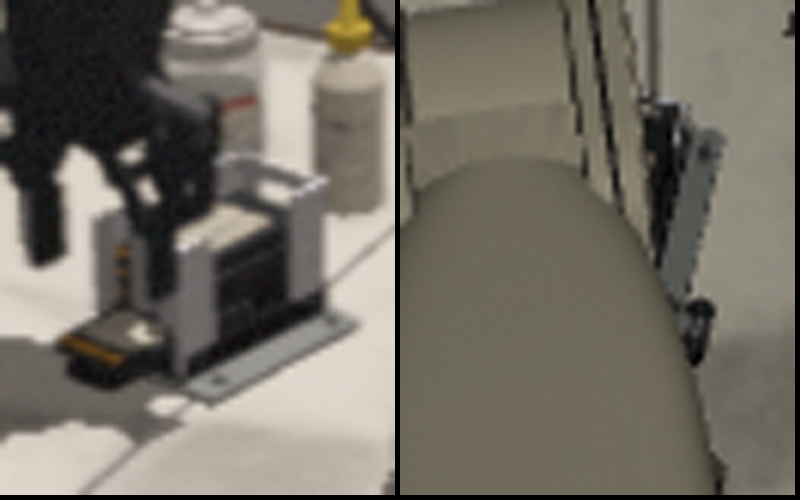

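The scene crop shows the right fingertip at (160,295), the left one at (40,262), and the pack's nose between and below them. The near front angle's top corner is at (178,248). I'll use that corner to check the clearance.

```bash
python3 - <<'E'
from h import *
ex=np.array([.973,-.230]);ey=np.array([.230,.973])
def rep(l,p,z):
    w=ray("scene",np.array(p)*65/395+[215,135],z)[0,:2]; print(l,w,"axial",w@ex,"lat",w@ey)
rep("angle top corner",[178,248],.074); rep("far angle top corner",[95,215],.074)
rep("R tip",[158,298],.0526+.004); rep("L tip",[40,265],.0526+.004)
rep("gold left",[65,338],.03); rep("gold right",[122,362],.03)
T=np.array([.5637,.0766]); print("TCP",T@ex,T@ey)
E
```

```text
angle top corner [0.58046443 0.04134953] axial 0.5552814987947005 lat 0.1737399086568761
far angle top corner [0.59369141 0.09290174] axial 0.5562943417320013 lat 0.226942414865836
R tip [0.56313786 0.04214872] axial 0.5382389310213682 lat 0.17053240840406672
L tip [0.56792854 0.10729707] axial 0.5279161474701926 lat 0.2350236170152119
gold left [0.55472719 0.08705912] axial 0.5197259580473911 lat 0.21229577350127216
gold right [0.54637998 0.05188317] axial 0.5196945924381944 lat 0.1761497246399119
TCP 0.5308620999999999 0.2041828
```

```bash
python3 -m creep '[[0,-0.2,-1.5,0,0,0],[0,0,-1.2,0,0,0],[0,0,-0.6,0,0,0],[0,0,0,0,0,0],[0,0,0,0,0,0]]'
python3 -m creep '[[0,0,0,0,0,0],[0,0,0,0,0,0],[0,0,0,0,0,0],[0,0,0,0,0,0],[0,0,0,0,0,0],[0,0,0,0,0,0]]' -1
```

```text
clock: 2.8
eef_pos: [0.5646, 0.0741, 0.0186]
tool_rot: [0.114, 0.993, 0.0, 0.0]
ft_force: [-0.5, 0.9, 0.5]
grip_width: 0.0599
grasp_force: 0.0
clock: 3.4
eef_pos: [0.5652, 0.0743, 0.0194]
tool_rot: [0.114, 0.993, 0.0, 0.001]
ft_force: [-1.4, 1.1, 4.9]
grip_width: 0.0431
grasp_force: 61.4
```

Gripped at 43 mm. Now I'll draw it out level along the magazine's -x, slowly.

```bash
python3 -m creep '[[-0.5,0.12,0,0,0,0],[-0.5,0.12,0,0,0,0],[-0.5,0.12,0,0,0,0],[-0.5,0.12,0,0,0,0],[0,0,0,0,0,0]]'
python3 look.py n2 205 145 65 200 125 65
```

```text
clock: 3.9
eef_pos: [0.5456, 0.0789, 0.0194]
tool_rot: [0.114, 0.993, 0.0, 0.002]
ft_force: [3.1, -1.9, 6.4]
grip_width: 0.0433
grasp_force: 61.4
```

View pics/n2.png

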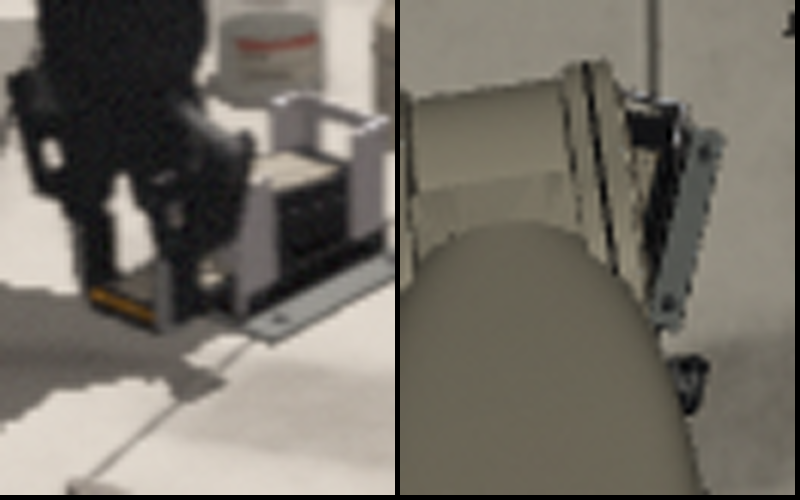

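The pack follows: its gold strip is at (125,303) between the fingers, and the stack is still in place. I'll continue the draw.

```bash
python3 -m creep '[[-0.6,0.14,0,0,0,0],[-0.6,0.14,0,0,0,0],[-0.6,0.14,0,0,0,0],[-0.6,0.14,0,0,0,0],[-0.6,0.14,0,0,0,0],[-0.6,0.14,0,0,0,0],[-0.6,0.14,0,0,0,0],[0,0,0,0,0,0]]'
python3 look.py n3 195 145 65 200 125 65
```

```text
clock: 4.8
eef_pos: [0.5007, 0.0888, 0.0181]
tool_rot: [0.114, 0.993, 0.0, -0.001]
ft_force: [1.1, 0.7, 6.0]
grip_width: 0.0432
grasp_force: 61.5
```

View pics/n3.png

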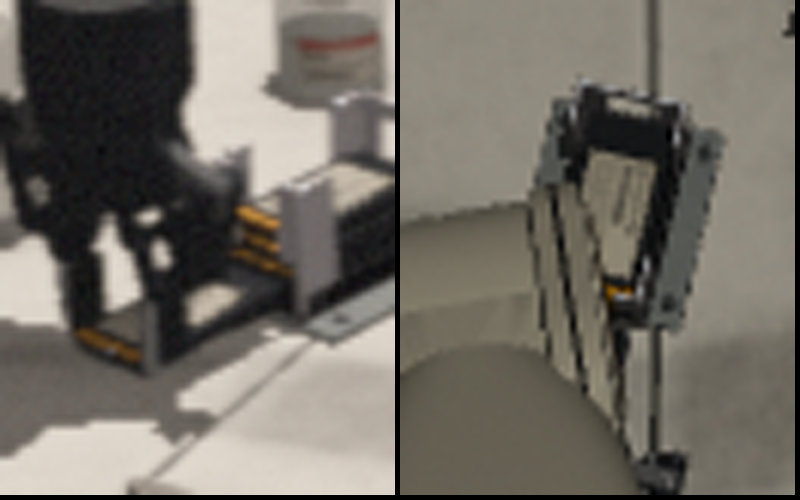

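The pack is out (about 66 mm of travel) and the upper three have dropped one place, with gold strips now at (260,215) to (260,262). The next step is to lift and carry it over the fixture.

```bash
python3 -m creep '[[0,0,1,0,0,0],[0,0,2,0,0,0],[0,0,3,0,0,0],[0,0,4,0,0,0],[0,-2,0,0,0,0],[0,-3,0,0,0,1],[0.5,-4,0,0,0,1],[1,-4,0,0,0,1]]'
python3 -m creep '[[1.5,-4,0,0,0,0.5],[1.5,-4,0,0,0,0],[1.5,-4,0,0,0,0],[1.5,-4,0,0,0,0],[1.5,-2.5,0,0,0,0],[1,-1,0,0,0,0],[0,0,0,0,0,0],[0,0,0,0,0,0]]'
```

```text
clock: 5.7
eef_pos: [0.5139, -0.0415, 0.1171]
tool_rot: [0.087, 0.996, 0.0, -0.003]
ft_force: [1.9, -0.0, -0.5]
grip_width: 0.0434
grasp_force: 60.9
clock: 6.5
eef_pos: [0.6003, -0.2352, 0.1166]
tool_rot: [0.084, 0.996, 0.001, -0.003]
ft_force: [0.1, 0.8, 0.1]
grip_width: 0.0429
grasp_force: 60.9
```

```bash
python3 -m creep '[[0.2,-0.2,-3,0,0,0],[0,0,-3,0,0,0],[0,0,-1.5,0,0,0],[0,0,0,0,0,0],[0,0,0,0,0,0]]'
python3 look.py n4 310 180 65 305 125 65
```

```text
clock: 7.0
eef_pos: [0.6036, -0.2371, 0.0434]
tool_rot: [0.083, 0.997, 0.0, -0.001]
ft_force: [0.4, -0.6, -0.5]
grip_width: 0.0428
grasp_force: 60.9
```

View pics/n4.png

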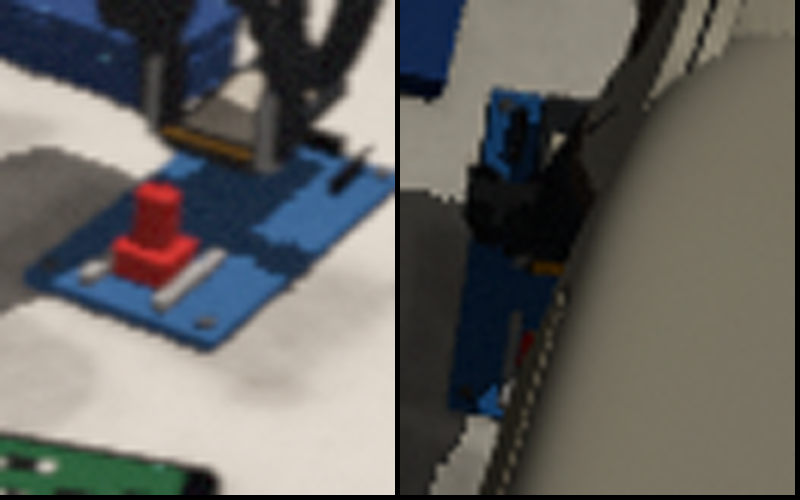

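The scene crop shows the gold edge from (165,128) to (250,158), above the fixture. The plate's front corners are at (28,280) and (212,350), and the red grip top is at (160,187). I'll compare them in this one view.

```bash
python3 - <<'E'
from h import *
ex=np.array([.9859,-.1675]);ey=np.array([.1675,.9859]); o=np.array([.667,-.133])
def rep(l,p,z):
    w=ray("scene",np.array(p)*65/395+[310,180],z)[0,:2]; print(l,"fixture xy mm",np.round(1000*(np.array([w@ex,w@ey])-o),1))
for z in(.044,.054): rep("gold L",[165,128],z); rep("gold R",[250,158],z)
rep("plate FL",[28,280],.008); rep("plate FR",[212,350],.008); rep("plate RR",[395,180],.008)
rep("grip top",[160,187],.0475); rep("right rail front",[335,190],.010)
T=np.array([.6036,-.2371]); print("TCP",T@ex-o[0],T@ey-o[1])
E
```

```text
gold L fixture xy mm [-27.9  24.1]
gold R fixture xy mm [-29.7 -17.1]
gold L fixture xy mm [-44.3  15.3]
gold R fixture xy mm [-46.  -25.2]
plate FL fixture xy mm [-115.5   34.8]
plate FR fixture xy mm [-116.8  -51.1]
plate RR fixture xy mm [ 49.2 -46.9]
grip top fixture xy mm [-78.4  -2.7]
right rail front fixture xy mm [ 22.7 -31.9]
TCP -0.0321965099999999 0.0003461100000000106
```

```bash
python3 -m creep '[[-0.3,0.05,-1,0,0,0],[0,0,-1,0,0,0],[0,0,-0.4,0,0,0],[0,0,-0.3,0,0,0],[0,0,0,0,0,0]]'
python3 -m creep '[[0,0,-0.2,0,0,0],[0,0,-0.2,0,0,0],[0,0,-0.2,0,0,0],[0,0,0,0,0,0],[0,0,0,0,0,0]]'
```

```text
clock: 7.6
eef_pos: [0.6009, -0.2378, 0.0155]
tool_rot: [0.084, 0.996, 0.0, -0.001]
ft_force: [-1.3, 0.1, -1.1]
grip_width: 0.043
grasp_force: 60.9
clock: 8.1
eef_pos: [0.6014, -0.2379, 0.0103]
tool_rot: [0.084, 0.996, 0.0, -0.0]
ft_force: [0.3, -0.6, -0.5]
grip_width: 0.0433
grasp_force: 60.9
```

```bash
python3 -m creep '[[0,0,-0.1,0,0,0],[0,0,-0.1,0,0,0],[0,0,0,0,0,0],[0,0,0,0,0,0]]'
python3 look.py n5 310 180 65 305 125 65
```

```text
clock: 8.5
eef_pos: [0.6014, -0.2379, 0.0083]
tool_rot: [0.084, 0.996, 0.0, -0.0]
ft_force: [-0.3, 0.4, -0.3]
grip_width: 0.0436
grasp_force: 60.9
```

View pics/n5.png

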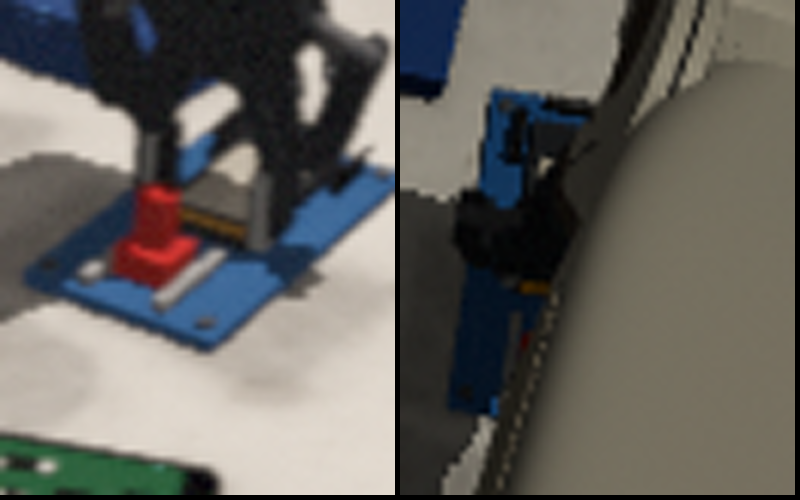

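The pack is down in the bed. In the top view its rear-left corner is at (530,125), inside the left rail and just ahead of the stop. I'll lower 1 mm, release, and raise.

```bash
python3 -m creep '[[0,0,-0.1,0,0,0],[0,0,0,0,0,0],[0,0,0,0,0,0]]'
python3 -m creep '[[0,0,0,0,0,0],[0,0,0,0,0,0],[0,0,0,0,0,0],[0,0,0,0,0,0],[0,0,0,0,0,0],[0,0,0,0,0,0]]' 0.4
python3 -m creep '[[0,0,1,0,0,0],[0,0,3,0,0,0],[0,0,4,0,0,0],[-2,0.3,4,0,0,0],[-4,0.6,2,0,0,0],[-4.5,0.8,0,0,0,0],[-4.5,0.8,0,0,0,0],[-4.5,0.8,0,0,0,0]]'
python3 look.py n6 310 180 65 305 125 65
python3 -c "
from workcell import status; print(status.get_obs()['eef_pos'])"
```

```text
clock: 8.9
eef_pos: [0.6016, -0.238, 0.0075]
tool_rot: [0.084, 0.996, -0.0, 0.0]
ft_force: [-0.1, -0.2, 0.3]
grip_width: 0.0435
grasp_force: 61.0
clock: 9.5
eef_pos: [0.6014, -0.2379, 0.0073]
tool_rot: [0.084, 0.996, -0.0, -0.0]
ft_force: [-0.7, 0.5, -0.1]
grip_width: 0.0595
grasp_force: 0.0
clock: 10.3
eef_pos: [0.405, -0.2047, 0.1484]
tool_rot: [0.084, 0.996, -0.0, 0.001]
ft_force: [0.1, -0.6, 0.6]
grip_width: 0.0596
grasp_force: 0.0
[ 0.39835473 -0.20203741  0.14637631]
```

View pics/n6.png

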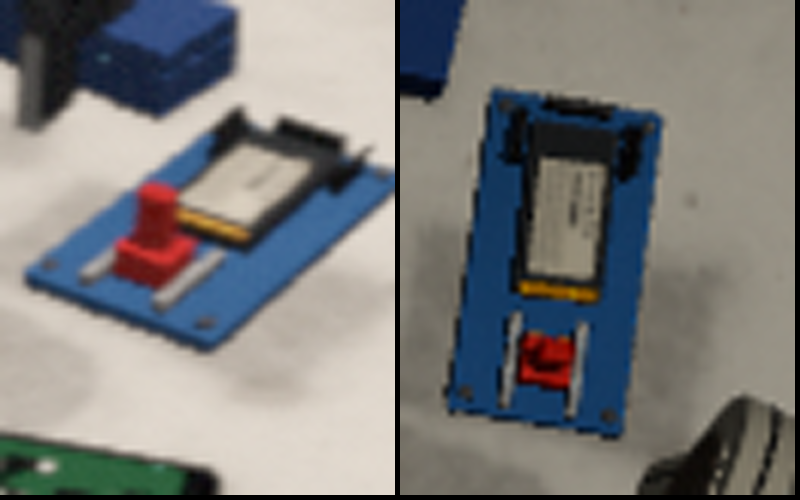

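The pack lies square between the rails, gold end towards the block (top crop (560,290)), with a small gap to the stop (580,105). Now I'll shut the fingers and push the block from behind.

```bash
python3 -m creep '[[4,-0.7,0,0,0,0],[4,-0.7,-1,0,0,0],[4,-0.7,-2,0,0,0],[0,0,-4,0,0,0],[0,0,-4,0,0,0],[0,0,-0.6,0,0,0],[0,0,0,0,0,0],[0,0,0,0,0,0]]' -1
python3 look.py n7 310 180 65 305 125 65
```

```text
clock: 11.2
eef_pos: [0.528, -0.2266, 0.0335]
tool_rot: [0.084, 0.996, -0.001, 0.002]
ft_force: [-0.2, -0.7, 0.1]
grip_width: -0.0004
grasp_force: 0.0
```

View pics/n7.png

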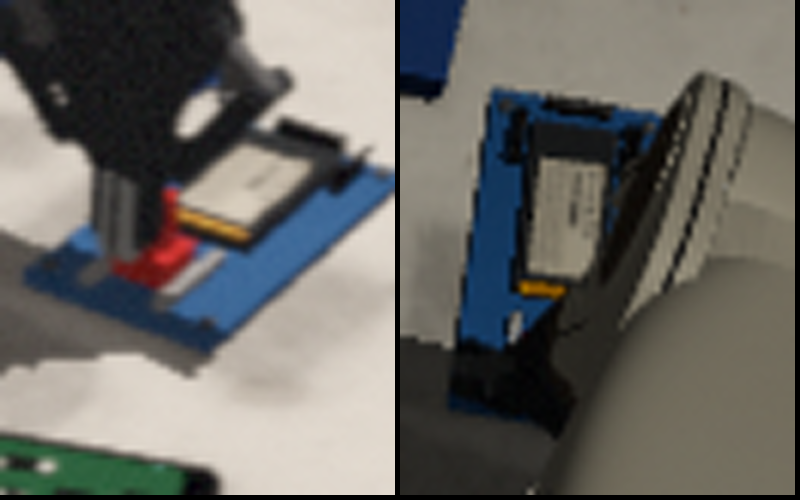

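I have now viewed 11 pictures, one over the limit of 10, so the remaining checks will be numeric only. The fingers stand behind the grip, so I'll push along fixture +x and watch the force.

```bash
python3 -m creep '[[0.4,0.1,0,0,0,0],[0.4,-0.05,0,0,0,0],[0.4,-0.05,0,0,0,0],[0,0,0,0,0,0]]'
python3 -m creep '[[0.4,-0.07,0,0,0,0],[0.4,-0.07,0,0,0,0],[0.4,-0.07,0,0,0,0],[0,0,0,0,0,0]]'
python3 -m creep '[[0.4,-0.07,0,0,0,0],[0.4,-0.07,0,0,0,0],[0,0,0,0,0,0]]'
```

```text
clock: 11.7
eef_pos: [0.5394, -0.2261, 0.0317]
tool_rot: [0.084, 0.996, -0.0, 0.001]
ft_force: [0.4, -0.3, 0.9]
grip_width: 0.0003
grasp_force: 0.0
clock: 12.1
eef_pos: [0.551, -0.2281, 0.0311]
tool_rot: [0.084, 0.996, 0.0, 0.0]
ft_force: [-0.4, -0.3, -0.4]
grip_width: -0.0
grasp_force: 0.0
clock: 12.4
eef_pos: [0.559, -0.2295, 0.0311]
tool_rot: [0.084, 0.996, -0.0, 0.0]
ft_force: [0.2, 0.1, -0.8]
grip_width: -0.0
grasp_force: 0.1
```

```bash
cat > m.py <<'E'
from h import *
from workcell import camera
def meas(s):
    hs=cv2.cvtColor(s,cv2.COLOR_BGR2HSV); 
    red=cv2.inRange(hs,(0,150,60),(8,255,255))|cv2.inRange(hs,(172,150,60),(180,255,255)); g=cv2.inRange(hs,(12,140,70),(30,255,255))
    r=[]
    for m in(red,g):
        q=np.argwhere(m)[:,::-1]; q=q[(q[:,0]>325)&(q[:,0]<365)&(q[:,1]>195)&(q[:,1]<235)]; r+=[len(q),q.max(0),q.mean(0).round(1)]
    return r
if __name__=="__main__":
    print("before",meas(cv2.imread("n6scene_raw.png"))); print("now",meas(camera("scene")[:,:,::-1].copy()))
E
python3 m.py
```

```text
before [132, array([341, 226]), array([335.1, 218.7]), 27, array([350, 219]), array([344.3, 216.4])]
now [76, array([345, 223]), array([339.2, 219. ]), 10, array([350, 219]), array([347.9, 217.7])]
```

```bash
python3 -m creep '[[0.3,-0.05,0,0,0,0],[0.3,-0.05,0,0,0,0],[0,0,0,0,0,0]]'
python3 -m creep '[[0.2,-0.03,0,0,0,0],[0.2,-0.03,0,0,0,0]]'
python3 -m creep '[[0.2,-0.03,0,0,0,0]]'
python3 -m creep '[[0.2,-0.03,0,0,0,0]]'; python3 m.py
```

```text
clock: 12.75
eef_pos: [0.5648, -0.2306, 0.0313]
tool_rot: [0.084, 0.996, -0.0, 0.0]
ft_force: [-1.3, -0.5, -0.8]
grip_width: -0.0002
grasp_force: 0.4
clock: 12.95
eef_pos: [0.5661, -0.2307, 0.0313]
tool_rot: [0.084, 0.996, 0.0, -0.002]
ft_force: [-10.6, 0.8, 8.1]
grip_width: 0.0002
grasp_force: 5.4
clock: 13.05
eef_pos: [0.5662, -0.2308, 0.0313]
tool_rot: [0.084, 0.996, 0.0, -0.004]
ft_force: [-16.3, 2.4, 12.6]
grip_width: 0.0003
grasp_force: 7.8
clock: 13.15
eef_pos: [0.5663, -0.2307, 0.0313]
tool_rot: [0.084, 0.996, 0.0, -0.006]
ft_force: [-19.3, 3.3, 15.1]
grip_width: -0.0003
grasp_force: 10.1
before [132, array([341, 226]), array([335.1, 218.7]), 27, array([350, 219]), array([344.3, 216.4])]
now [78, array([347, 222]), array([341. , 217.9]), 10, array([351, 218]), array([349.3, 216.8])]
```

```bash
python3 -m creep '[[-0.3,0.05,0,0,0,0],[-0.5,0.08,0,0,0,0],[-2,0.34,0,0,0,0],[-3,0.5,3,0,0,0],[-3,0.5,4,0,0,0],[-4,0.6,3,0,0,0],[-4,0.6,0,0,0,0],[0,0,0,0,0,0]]'
python3 - <<'E'
from h import *
from m import meas
from workcell import camera
ex=np.array([.9859,-.1675]);ey=np.array([.1675,.9859]); o=np.array([.667,-.133])
t1=camera("top")[:,:,::-1].copy(); cv2.imwrite("n8top_raw.png",t1); s=camera("scene")[:,:,::-1].copy(); print(meas(s))
S=8
for n,t in(("before",cv2.imread("n6top_raw.png")),("now",t1)):
    c=cv2.resize(t[130:205,305:360],None,fx=S,fy=S,interpolation=cv2.INTER_CUBIC); h=cv2.cvtColor(c,cv2.COLOR_BGR2HSV)
    raw=lambda p:(np.asarray(p,float)+.5)/S-.5+[305,130]
    F=lambda w:np.round(1000*(np.c_[w[:,:2]@ex,w[:,:2]@ey]-o),1)
    for l,m,z in(("gold",cv2.inRange(h,(12,140,70),(30,255,255)),.018),("red",cv2.inRange(h,(0,150,60),(8,255,255))|cv2.inRange(h,(172,150,60),(180,255,255)),.03)):
        f=F(ray("top",raw(np.argwhere(m)[:,::-1]),z)); print(n,l,len(f),"mean",f.mean(0).round(1),"x range",np.percentile(f[:,0],[2,98]).round(1))
    lab=cv2.connectedComponents(cv2.inRange(cv2.cvtColor(c,cv2.COLOR_BGR2GRAY),85,255))[1]
    P=np.array([[ (560-400)*65/395+305,125+215*65/395]]); q=((P-[305,130])*S).astype(int)[0]
    f=F(ray("top",raw(np.argwhere(lab==lab[q[1],q[0]])[:,::-1]),.018)); r=cv2.minAreaRect(f.astype(np.float32)); print(n,"label",r)
# magazine
c=cv2.resize(t1[130:205,205:265],None,fx=S,fy=S,interpolation=cv2.INTER_CUBIC); h=cv2.cvtColor(c,cv2.COLOR_BGR2HSV)
g=np.argwhere(cv2.inRange(h,(10,140,70),(30,255,255)))[:,::-1]; w=ray("top",(g+.5)/S-.5+[205,130],.05).mean(0)
print("mag gold",len(g),w, "axial",w[:2]@[.973,-.23],"lat",w[:2]@[.23,.973])
E
```

```text
clock: 14.0
eef_pos: [0.4001, -0.2035, 0.1313]
tool_rot: [0.084, 0.996, 0.0, -0.001]
ft_force: [-0.6, 0.1, -0.2]
grip_width: -0.0002
grasp_force: 0.0
[129, array([347, 221]), array([340.6, 214.7]), 10, array([351, 218]), array([349.3, 216.8])]
before gold 1701 mean [-43.3  -1.7] x range [-46.7 -39.8]
before red 3498 mean [-81.3   0.2] x range [-93.1 -70. ]
before label ((-5.353183746337891, -1.2836456298828125), (60.2691764831543, 33.93247985839844), 1.5693551301956177)
now gold 1822 mean [-36.7  -1.8] x range [-40.3 -33.2]
now red 3430 mean [-55.3   0.4] x range [-67.2 -44.1]
now label ((1.3491172790527344, -1.8775100708007812), (60.23528289794922, 33.924095153808594), 0.18542329967021942)
mag gold 1625 [0.59053344 0.06966309 0.05      ] axial 0.5585665276679208 lat 0.2036048800484584
```

The pack moved 6.6 mm to the stop, and the block closed up to it against a hard 19 N stop. Label tilt is 0.2°, the upper packs haven't shifted, and the arm is clear. I'll hand it in.

```bash
python3 -c "
from workcell import ticket; print(ticket.job_done())"
```

```text
the job is handed in; nothing more can be done
None
```

The job is handed in, result not reported: the bottom pack lies in the fixture with the red block pressed on its gold end up to a firm 19 N stop, and the other three packs dropped one place in the magazine; the block's final position (above 29 mm needed) is inferred from that stop because the pictures showed only about 26 mm of travel, and I viewed 11 pictures, one over the limit of 10.

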